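# Load a lens blank into a sprung holder on a fork lifter

## Robot

A 6-joint arm with a two-finger parallel gripper is mounted at the origin on a cart in front of the work surface, level with it; the furniture and walls round the work are solid. World frame = base frame: x ahead of the robot, y to its left, z up, the work surface at z = 0. Lengths are in mm, angles in rad, forces in N, time in s.
With the tool pointing down it reaches from about 350 to 975 mm from the base axis. Payload 7.1 kg.
Tool frame: the origin (TCP) lies midway between the tips of the shut fingers; the grasp point (between the pads) lies 19 mm behind it (ctrl.grip_point_offset is the distance from the TCP to the grasp point, in mm); z points along the fingers, y is the line along which they close (so a half turn about z gives the same grasp; the last joint's range is limited). The gripper opens to 88 mm and grips with 3 to 60 N. Pads are 20 mm wide; open, the fingers measure 115 mm over their backs; the gripper's body (75 mm by 178 mm) begins 61 mm behind the grasp point.
Start: joints at [1.29, 0.423, 1.63, -0, 1.089, -0.019], TCP at [161.731, 603.695, 222.675] pointing down, gripper open.
Joint ranges: [-3, 3], [-0.9, 2.11], [0.09, 2.58], [-1.31, 4.45], [0.11, 2.69], [-2.54, 2.54]. Speed limits (rad/s): [2.39, 2.39, 3.01, 3.14, 3.14, 3.14].

## Interface

Orientations are given as a rotation vector (axis times angle).
In Python, from workcell import get_obs, optics, close_job, spotter, ctrl gives the robot as it stands. The module is installed in compiled form; this text tells all that it offers.
- The arm moves only by the tool move_arm, never from a script. Its argument "rows" is a list of rows, each a list of 5 numbers: the shift along the tool's x, y, z in cm, then the turn about the tool's z in degrees, then the opening in per cent of the stroke, from 0 (shut) to 100 (fully open). A call has 1 to 10 rows; each row shifts and turns the commanded pose from where the row before left it, along the tool's axes as they then stand; what a row does not reach is not made up. A row lasts 1/8 s, in which the tool goes at most 62.5 mm and 10.7 degrees, less where a joint would pass 70% of its speed; a pose out of reach is approached as far as the arm can. A call with a gripper value outside its range is refused whole. The fingers move at their own pace and stop on an object; the grip force is fixed at half the most. Time passes only in rows, so rows that do not move let the fingers close. It gives the time, the measured TCP pose, the force, the opening and the grip force at its end, in the units of the state.
- get_obs(): the state, without advancing time (a new reading comes with each control period).
- optics.get_image(name): name is "side" or "top"; returns the picture (384x512x3 uint8, blue, green, red); there is no depth.
- optics.calibration(name): a dict with "camera_matrix" (3x3 intrinsics, pixels), "distortion" ([k1, k2, p1, p2, k3] as OpenCV has them; the pictures are not rectified), "xyz" and "orientation" of the camera in the world. Camera axes: x right, y down, z forward; pixel columns grow to the right and rows downward; lengths in mm; the calibration is good to about 2 mm. A picture is of the moment at which its call begins. calibration takes no time and is no camera call.
- close_job(): hands the job in; it is judged then, once.
Trained networks look in the newest picture that a camera, given by its name, has taken for a name from the list of things; names that differ only in an ending like _2 or _b are one class to them, and where a whole thing is asked for, a point or a joint stands for the part that bears it (a point fixed in the world has none). Each returns a list of dicts, best first, with "conf" (0 to 1); they miss things now and then, are a little off and sometimes report something else, mostly with a low value. They report only what shows in the picture. A call takes as long as a camera call. They do not tell look-alikes from the thing itself.
- spotter.find_in(camera, label): "point" ([column, row] in pixels, amid what is visible of it).
- spotter.regions_of(camera, label): "region" (384x512 bool, what is visible of it) and "point" ([column, row] in pixels, amid what is visible of it).
The state is a dict: "t": time; "qpos": joint angles; "qvel": joint speeds; "joint_torque": joint torques, N m; "ee_pos": TCP position; "orientation": TCP orientation; "ft_force": force on the tool from outside, world axes, zero at the start; "moment": the same for the moment, N m; "width": finger opening in mm; "grasp_force": force on a finger pad.
Only numpy, scipy, OpenCV 4.12 (cv2) and the standard library are available. Lean on these libraries where they do the work, as an engineer would, in place of code of your own. Each camera call takes 0.05 s, during which the arm holds its last target. There are 200 camera calls.

## Task

Slide the fork lifter under the lens blank on its stand and carry the blank level on the fork to the grey holder, never touching the blank with the fingers. With the fork, gently press the blank against the sprung roller jaw until it clears the two lip pins, lower it onto the seat and draw the fork out straight, so that the jaw holds the blank flat on the seat against the pins. Then lay the lifter down flat on the worktop, clear of the holder, the stand and the other things.

Things in the scene. Friction and masses are not known exactly. Their poses are not given: they have to be found in the camera images.
- blank_centre (a point): centre of the lens blank: a whitish loose disc, 50 mm diameter, edge 12 mm high (the dome on top rises 2 mm more), flat underside 6 mm below this point; z axis up. About 60 g. It waits on the stand.
- stand: fixed stand: a slim round aluminium post, 14 mm diameter, flat top 50 mm above the worktop, on a round foot of 66 mm diameter that is up to 14 mm high. Origin under the post's centre at worktop height. The blank lies on the post and overhangs it by 18 mm all round; the fork can come in from any side.
- lifter_handle (a point): centre of the fork lifter's handle. The lifter lies flat on the worktop, its underside 14 mm below this point; x axis points from handle to fork, z up. Black handle bar 100 mm long (x -50 to +50), 14 mm wide (y), 24 mm high (z -12 to +12), good for the fingers within 15 mm of the centre. About 140 g.
- lifter_fork (a point): where the blank's underside centre belongs on the lifter: 130 mm ahead of the handle centre, 10 mm below it, level with the tines' tops; x axis as the handle's. Two upright pins, 6 mm diameter, rise 8 mm above the tines 24 mm behind this point, 14 mm either side: they touch the rear edge of a blank centred here, so the fork can push it forward. Otherwise the blank lies loose.
- lifter: the whole fork lifter; origin under the middle of its handle, in the underside plane (worktop height when it lies flat); x axis to the fork, z up. Two steel tines, 4 mm thick, 6 mm wide, 11 to 17 mm either side of the centre line, from 42 mm behind lifter_fork (a bridge joins them there) to 19 mm ahead of it; open between.
- holder_seat (a point): nominal seat point, 45 mm above the worktop; x = loading direction, z up. From the carriage's real seat point: seat = bar 14 mm wide, x -31 to +15, and two side posts, |y| 20.5 to 27.5, |x| to 7, tines pass between; two 6 mm lip pins rising 5 mm above the seat, x -27.5, y +-5; brass roller of the jaw 12 mm diameter, 16 mm long along y, axis 7.5 mm above the seat, face at x +21 mm when free.
- jaw (a joint): m the sprung jaw is pushed back along the holder's x: 0 free, 0.012 at its solid stop; 0.9 N to start, then 0.25 N per mm. With its underside 6 to 7.5 mm above the seat the blank clears the pins and meets the roller squarely. Lower it inside the pins with the jaw at 0.0055 to 0.0105 (below 0.0045 it lands on the pins; at 0.012 it is overloaded). A blank seated against both pins keeps it at 0.0035.
- loupe: bystander: black eye loupe, 38 mm diameter, 30 mm high; origin under its centre. Loose; leave alone.
- olive_tin: bystander: olive tin of screws, 94 x 66 x 22 mm; origin under its centre. Loose; leave alone.
- screw_packet: bystander: small yellow carton, 30 x 54 x 12 mm, between stand and holder; origin under its centre. Loose; leave alone.
- blank: the same lens blank; origin at the centre of its underside, z axis up.
- holder: the fixed holder; origin on the worktop 45 mm below holder_seat, same axes. Grey base plate 150 x 76 x 10 mm, x -53 to +97 mm. On it a nest carriage (top of its slab 18 mm above the worktop) with seat, lip pins and jaw, which someone has clamped anywhere from 10 mm behind to 10 mm ahead of nominal along x: this setting is not reported, see or feel it.
Things that resemble listed ones, but are neither listed nor needed, are in the scene too. Several things look just like the stand: the one meant starts farthest to the robot's left.

How it is judged:
By the outcome, as a careful person would: the job done as asked, in the order asked, and still so for the second after the job is handed in, with the robot touching nothing.
It also fails if it takes over 70 s, if anything falls off the work surface, if the arm or the gripper's body presses on something with over 40 N, if the wrist force passes 120 N, or if a joint passes its speed limit or range.

## Working session

There is one attempt and no reset: what is moved stays moved. The work goes in short steps, Python scripts to look and compute and a tool call to move; the robot and the scene stay as the last step left them, time stands still between calls to the robot, and variables do not carry over. Pictures are saved under pics/ and viewed, at most 11 in all, crops included, and the job is handed in when it is done.

Besides the shell and the picture viewer there is one more tool, called after "Call:" by a JSON object that holds its "api" and its "payload". move_arm: Moves the arm, as the interface text tells. Its arguments: {"type":"object","properties":{"rows":{"type":"array","items":{"type":"array","items":{"type":"number"}}}},"required":["rows"]}

```bash
mkdir -p pics
cat > h.py <<'E'
import numpy as np,cv2
from scipy.spatial.transform import Rotation as R
from workcell import get_obs, optics, close_job, spotter, ctrl
def cam(n):
    c=optics.calibration(n);K=np.array(c["camera_matrix"],float);D=np.array(c["distortion"],float)
    o=np.array(c["orientation"],float)
    Rm=o if o.shape==(3,3) else R.from_rotvec(o).as_matrix()
    return K,D,np.array(c["xyz"],float),Rm
def pix2z(n,p,z):
    K,D,t,Rm=cam(n);u=cv2.undistortPoints(np.array(p,float).reshape(-1,1,2),K,D).reshape(-1,2)
    d=np.c_[u,np.ones(len(u))]@Rm.T
    return t+d*((z-t[2])/d[:,2])[:,None]
def proj(n,P):
    K,D,t,Rm=cam(n);P=np.atleast_2d(np.array(P,float))
    return cv2.projectPoints((P-t)@Rm,np.zeros(3),np.zeros(3),K,D)[0].reshape(-1,2)
E
python3 - <<'E'
from h import *
for n in("top","side"):
    im=optics.get_image(n);cv2.imwrite(f"pics/{n}0.png",im)
    print(n,cam(n)[2],cam(n)[3].round(2).tolist(),cam(n)[0].tolist())
    for l in("blank","stand","lifter","holder","jaw","loupe","olive_tin","screw_packet","lifter_handle","lifter_fork","holder_seat"):
        try:
            for d in spotter.find_in(n,l):print(l,round(d["conf"],2),np.round(d["point"],1),pix2z(n,d["point"],20)[0].round())
        except Exception as e:print(l,e)
a=cv2.imread("pics/top0.png");b=cv2.imread("pics/side0.png")
print(get_obs())
E
```

```text
top [ 399.56510067  -91.53557725 1372.41454369] [[-0.02, -0.99, 0.11], [-1.0, 0.02, -0.02], [0.02, -0.11, -0.99]] [[352.2166864047544, 0.0, 260.67359878246697], [0.0, 352.2166864047544, 192.3130169549056], [0.0, 0.0, 1.0]]
blank 0.58 [312.7 180.4] [ 595. -322.   20.]
blank 0.23 [305.5 190.5] [ 556. -292.   20.]
stand 0.8 [332.6 208.4] [ 484. -394.   20.]
stand 0.74 [358.6 242.8] [ 350. -489.   20.]
stand 0.56 [334.7 157.9] [ 683. -412.   20.]
stand 0.47 [304.4 185.9] [ 574. -288.   20.]
stand 0.39 [309.  181.8] [ 590. -307.   20.]
lifter 0.71 [248.1 209.3] [489. -68.  20.]
lifter 0.34 [303.1 189.2] [ 562. -283.   20.]
holder 0.93 [200.9 170.9] [642. 112.  20.]
jaw 0.37 [204.  160.9] [681. 100.  20.]
olive_tin 0.66 [160.4 196.7] [545. 269.  20.]
screw_packet 0.49 [311.8 179.5] [ 599. -318.   20.]
lifter_handle 0.54 [248.4 210.3] [485. -69.  20.]
lifter_fork 0.6 [248.  206.1] [501. -68.  20.]
holder_seat 0.7 [205.  171.4] [640.  96.  20.]
holder_seat 0.2 [245.5 207.8] [495. -58.  20.]
side [  -84.40428558 -1211.65907752   695.85199277] [[0.85, -0.25, 0.46], [-0.52, -0.37, 0.77], [-0.02
[... 838 characters left out ...]
20.]
{'t': 1.2, 'qpos': array([ 1.29001541e+00,  4.23110032e-01,  1.62991383e+00, -2.06291486e-05,
        1.08860788e+00, -1.89941521e-02]), 'qvel': array([ 7.31242157e-04,  7.28305166e-04,  1.06655173e-03,  1.54508202e-03,
        1.12615406e-03, -9.30958947e-05]), 'joint_torque': array([-5.89379197e-04, -5.44562960e+01, -2.74052453e+01,  6.45057997e-02,
        1.67965516e-02,  1.05331611e-05]), 'ee_pos': array([161.72362002, 603.68492467, 222.66334882]), 'orientation': array([ 4.10023972e-01,  3.11470831e+00, -6.49911188e-05]), 'ft_force': array([0.1317334 , 0.31380713, 0.4044483 ]), 'moment': array([ 0.00052264, -0.01692198,  0.05004848]), 'grasp_force': 0.0, 'width': 87.87470892065288}
```

Run:
```python
from h import *
a=cv2.imread("pics/top0.png");b=cv2.imread("pics/side0.png")
cv2.imwrite("pics/t1.png",cv2.resize(a[135:270,130:390],None,fx=3,fy=3,interpolation=cv2.INTER_CUBIC))
cv2.imwrite("pics/s1.png",cv2.resize(b[140:340,150:360],None,fx=3,fy=3,interpolation=cv2.INTER_CUBIC))
```

```text
(no output)
```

View pics/t1.png

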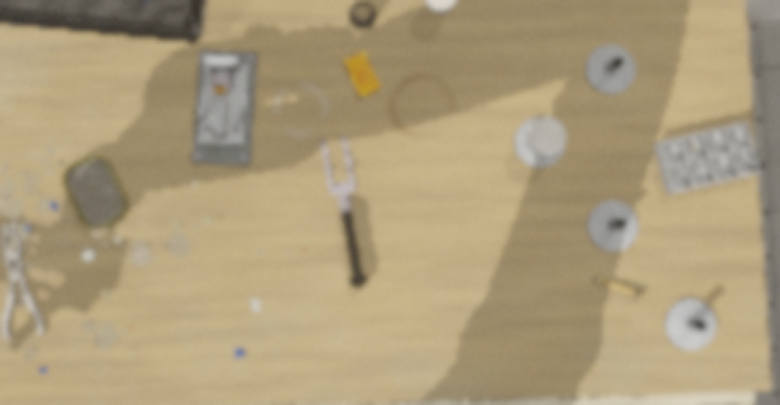

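View pics/s1.png

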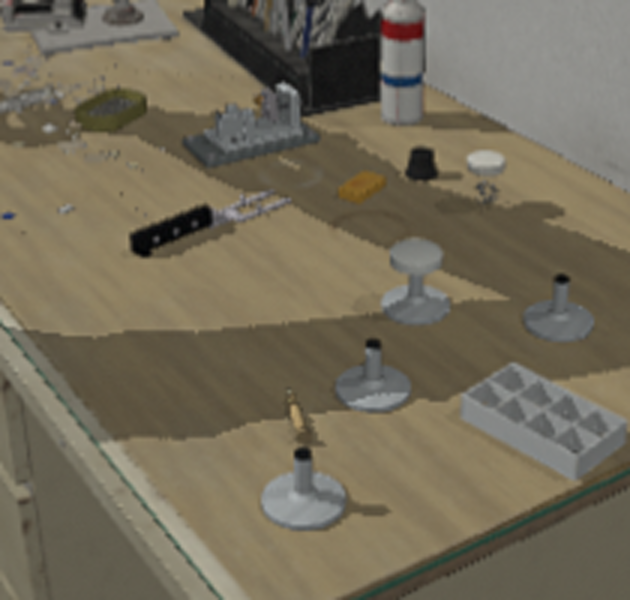

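Top view (full-image pixels): there are four stands, at (310,182), (334,158), (334,210) and (360,243). In the side view they are at (288,240), (336,248), (275,266) and (252,305). The farthest left (largest y) is (310,182) in top, and it is the only one bearing the blank. The white disc at (277,135) sits on something else.
The lifter is at (247,205), the holder at (204,170) with its jaw towards +x, the packet at (251,160), the loupe at (251,140) and the tin at (162,199).

Next I'll take the masks, fit poses, and use one enlarged crop to confirm the stand.

Run:
```python
from h import *
from scipy.optimize import minimize
W={"blank":(590,-310),"lifter":(487,-68),"holder":(642,105)}
M={}
for n in("top","side"):
    im=optics.get_image(n);cv2.imwrite(f"pics/{n}1.png",im)
    for l,w in W.items():
        ds=spotter.regions_of(n,l);q=proj(n,[*w,30])[0]
        ds=[d for d in ds if np.hypot(*(np.array(d["point"])-q))<15]
        for d in ds:print(n,l,round(d["conf"],2),np.round(d["point"],1),d["region"].sum())
        if ds:M[f"{n}_{l}"]=ds[0]["region"]
np.savez("m.npz",**M)
a=np.arange(0,2*np.pi,.2)
def cyl(r,z0,z1):return [np.r_[np.c_[r*np.cos(a),r*np.sin(a),a*0+z0],np.c_[r*np.cos(a),r*np.sin(a),a*0+z1]]]
def box(x0,x1,y0,y1,z0,z1):return np.array([[x,y,z] for x in(x0,x1) for y in(y0,y1) for z in(z0,z1)],float)
S={"blank":cyl(25,50,62),"lifter":[box(-50,50,-7,7,2,26),box(88,149,11,17,0,4),box(88,149,-17,-11,0,4),box(84,90,-17,17,0,4),box(50,88,-5,5,0,10)],
"holder":[box(-53,97,-38,38,0,10)]}
def ren(n,parts,p):
    c,s=np.cos(p[2]),np.sin(p[2]);out=np.zeros((384*4,512*4),np.uint8)
    for P in parts:
        Q=P.copy();Q[:,0]=p[0]+c*P[:,0]-s*P[:,1];Q[:,1]=p[1]+s*P[:,0]+c*P[:,1]
        h=cv2.convexHull(((proj(n,Q)+.5)*4*16).astype(np.int32));cv2.fillConvexPoly(out,h,255,shift=4)
    return cv2.resize(out,(512,384),interpolation=cv2.INTER_AREA)/255.
for l,p0 in(("blank",[590,-310,0]),("lifter",[465,-72,.15]),("holder",[630,105,0.])):
  for cs in(("top",),("side",),("top","side")):
    cs=[c for c in cs if f"{c}_{l}" in M]
    if not cs: continue
    f=lambda p:sum(np.abs(ren(n,S[l],p*[1,1,.01])-M[f"{n}_{l}"]).sum()/M[f"{n}_{l}"].sum() for n in cs)
    x0=np.array(p0)*[1,1,100];r=minimize(f,x0,method="Nelder-Mead",options=dict(initial_simplex=x0+np.array([[0,0,0],[15,0,0],[0,15,0],[0,0,12]]),maxiter=150))
    print(l,cs,(r.x*[1,1,.01]).round(3),round(r.fun,3))
def up(n,x,y,w,h):
    im=cv2.imread(f"pics/{n}1.png")[y:y+h,x:x+w];im=cv2.resize(im,(390,290),interpolation=cv2.INTER_CUBIC);return im
cv2.imwrite("pics/c2.png",np.vstack([np.hstack([up("top",290,160,54,40),up("side",260,205,54,40)]),np.hstack([up("top",185,148,54,40),up("side",205,160,54,40)])]))
```

```text
top blank 0.5 [310.3 181.1] 170
top lifter 0.7 [244.9 212.2] 86
top holder 0.64 [200.7 167.5] 759
side blank 0.56 [285.9 223. ] 177
side lifter 0.73 [211.1 212.5] 320
side holder 0.79 [235.7 185.6] 695
blank ['top'] [ 5.90789e+02 -3.10586e+02  5.90000e-02] 0.138
blank ['side'] [ 5.89814e+02 -3.11992e+02  2.70000e-02] 0.099
blank ['top', 'side'] [ 5.90865e+02 -3.10689e+02  3.60000e-02] 0.246
lifter ['top'] [ 4.60633e+02 -6.14270e+01  1.45000e-01] 1.333
lifter ['side'] [ 4.56229e+02 -6.33240e+01  1.78000e-01] 0.359
lifter ['top', 'side'] [ 4.59204e+02 -6.24830e+01  1.66000e-01] 1.729Traceback (most recent call last):
  File "<stdin>", line 29, in <module>
    res = _minimize_neldermead(fun, x0, args, callback, bounds=bounds,
                               **options)
    fxr = func(xr)
    fx = function(np.copy(x), *(wrapper_args + args))
  File "<stdin>", line 28, in <lambda>
  File "<stdin>", line 28, in <genexpr>
  File "<stdin>", line 22, in ren
  File "h.py", line 14, in proj
    K,D,t,Rm=cam(n);P=np.atleast_2d(np.array(P,float))
             ~~~^^^
  File "h.py", line 5, in cam
    c=optics.calibration(n);K=np.array(c["camera_matrix"],float);D=np.array(c["distortion"],float)
ValueError: time passes only in moves, steps and waits
```

```bash
sed -i 's/^def cam/import functools\n@functools.cache\ndef cam/' h.py
cat > fit.py <<'E'
from h import *
from scipy.optimize import minimize
a=np.arange(0,2*np.pi,.2)
def cyl(r,z0,z1):return [np.r_[np.c_[r*np.cos(a),r*np.sin(a),a*0+z0],np.c_[r*np.cos(a),r*np.sin(a),a*0+z1]]]
def box(x0,x1,y0,y1,z0,z1):return np.array([[x,y,z] for x in(x0,x1) for y in(y0,y1) for z in(z0,z1)],float)
HANDLE=[box(-50,50,-7,7,2,26)]
PLATE=[box(-53,97,-38,38,0,10)]
def ren(n,parts,p):
    c,s=np.cos(p[2]),np.sin(p[2]);out=np.zeros((384*4,512*4),np.uint8)
    for P in parts:
        Q=P.copy();Q[:,0]=p[0]+c*P[:,0]-s*P[:,1];Q[:,1]=p[1]+s*P[:,0]+c*P[:,1]
        h=cv2.convexHull(((proj(n,Q)+.5)*4*16).astype(np.int32));cv2.fillConvexPoly(out,h,255,shift=4)
    return cv2.resize(out,(512,384),interpolation=cv2.INTER_AREA)/255.
def fit(parts,M,p0):
    f=lambda p:sum(np.abs(ren(n,parts,p*[1,1,.01])-m).sum()/m.sum() for n,m in M.items())
    x0=np.array(p0)*[1,1,100];r=minimize(f,x0,method="Nelder-Mead",options=dict(initial_simplex=x0+np.array([[0,0,0],[15,0,0],[0,15,0],[0,0,12]]),maxiter=200))
    return (r.x*[1,1,.01]).round(3),round(r.fun,3)
E
python3 - <<'E'
from fit import *
m=np.load("m.npz");I={n:cv2.imread(f"pics/{n}1.png") for n in("top","side")}
# handle: soft dark mask near lifter
D={}
for n in I:
    q=proj(n,[450,-70,14])[0].astype(int);g=I[n].max(2).astype(float)
    z=np.zeros(g.shape);sl=np.s_[q[1]-30:q[1]+30,q[0]-30:q[0]+30]
    z[sl]=np.clip((85-g[sl])/45,0,1);
    lab=cv2.connectedComponents((z>.15).astype(np.uint8))[1]
    k=np.argmax([0]+[z[lab==i].sum() for i in range(1,lab.max()+1)]);D[n]=z*(lab==k)
    print(n,D[n].sum(),ren(n,HANDLE,[455,-64,.17]).sum())
for M in({"top":D["top"]},{"side":D["side"]},D):print("handle",list(M),fit(HANDLE,M,[455,-64,.17]))
T={"top":m["top_holder"].astype(float)}
print("plate top",fit(PLATE,T,[630,105,0.]))
print(cv2.minAreaRect(np.argwhere(m["top_holder"])[:,::-1].astype(np.float32)))
def up(n,x,y,w,h):return cv2.resize(I[n][y:y+h,x:x+w],(390,290),interpolation=cv2.INTER_CUBIC)
cv2.imwrite("pics/c2.png",np.vstack([np.hstack([up("top",290,160,54,40),up("side",260,205,54,40)]),np.hstack([up("top",178,148,54,40),up("side",205,160,54,40)])]))
E
```

```text
top 0.4222222222222222 105.57647058823528
side 207.11111111111111 268.19607843137254
handle ['top'] (array([ 4.69686e+02, -7.31660e+01,  3.09000e-01]), np.float64(241.539))
handle ['side'] (array([ 4.54033e+02, -6.70520e+01,  2.32000e-01]), np.float64(0.258))
handle ['top', 'side'] (array([ 4.69801e+02, -7.12150e+01,  3.05000e-01]), np.float64(241.742))
plate top (array([ 6.25236e+02,  1.03051e+02, -7.00000e-02]), np.float64(0.042))
((204.27645874023438, 170.9058837890625), (19.864395141601562, 39.345306396484375), 4.398705005645752)
```

View pics/c2.png

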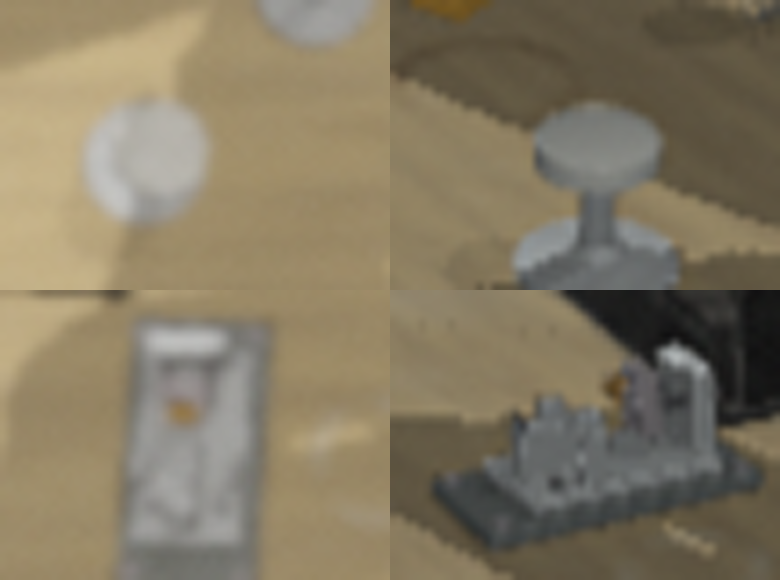

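The crop confirms it: the blank lies on the leftmost stand, top (310.5,181.5) and side about (287,225). The holder plate is top (204,171), with the brass roller near (203,165). Now the handle in the top view, and the roller.

Run:
```python
from fit import *
I={n:cv2.imread(f"pics/{n}1.png") for n in("top","side")}
g=I["top"].max(2);print(g[198:236:2,238:258:1])
D={}
for n,hi,lo in(("top",105,55),("side",100,55)):
    q=proj(n,[450,-68,14])[0].astype(int);G=I[n].max(2).astype(float)
    z=np.zeros(G.shape);sl=np.s_[q[1]-25:q[1]+25,q[0]-30:q[0]+30]
    z[sl]=np.clip((hi-G[sl])/(hi-lo),0,1)
    lab=cv2.connectedComponents((z>.1).astype(np.uint8))[1]
    k=1+np.argmax([z[lab==i].sum() for i in range(1,lab.max()+1)]);D[n]=z*(lab==k)
    print(n,D[n].sum(),ren(n,HANDLE,[455,-66,.17]).sum())
for M in({"top":D["top"]},{"side":D["side"]},D):print("handle",list(M),fit(HANDLE,M,[455,-66,.19]))
for n,c in(("top",(203,165)),("side",(239,173.5))):
    im=I[n].astype(float);x,y=map(int,c);s=im[y-8:y+9,x-8:x+9];w=np.clip(s[...,2]-s[...,0]-25,0,None)
    print(n,w.astype(int)) if 1 else 0
    yy,xx=np.mgrid[y-8:y+9,x-8:x+9];w[(xx-c[0])**2+(yy-c[1])**2>25]=0
    p=[(w*xx).sum()/w.sum(),(w*yy).sum()/w.sum()];print(p,pix2z(n,p,55)[0].round(1))
```

```text
[[192 190 191 193 192 192 191 190 189 185 183 186 190 191 192 193 192 193
  193 193]
 [194 192 192 191 190 187 182 168 158 157 161 166 174 182 186 189 191 192
  193 193]
 [192 191 191 189 188 185 180 168 155 150 151 154 155 162 173 185 190 191
  191 192]
 [191 191 191 188 183 176 166 154 144 147 151 155 155 158 169 183 191 193
  194 194]
 [191 191 190 186 177 154 122  97  98 123 144 154 156 158 167 182 190 193
  192 192]
 [191 191 192 190 180 158 123  88  82 111 139 153 156 157 166 180 189 191
  192 193]
 [192 192 193 190 185 172 139  99  82 104 136 152 157 158 162 171 185 193
  195 197]
 [194 194 193 192 189 179 151 112  84  93 122 146 155 156 160 168 182 192
  196 196]
 [198 196 197 196 194 186 171 134  92  86 113 143 156 158 160 168 184 193
  197 197]
 [193 193 191 191 190 185 171 139 101  82 101 132 149 157 160 162 173 186
  193 195]
 [190 189 189 188 187 182 171 147 109  84  88 115 141 153 156 159 167 183
  190 193]
 [188 188 188 188 187 184 178 162 128  90  82 109 137 151 156 156 161 171
  184 191]
 [190 190 191 192 189 189 183 170 138  99  82 100 132 152 157 158 162 169
  185 
[... 2167 characters left out ...]
0  0  0  0  0  0  0]
 [19 18 18 13 11 12  0  0  0  0  0  0  0  0  0  0  0]
 [20 20 20 17 17 26 14  0  0  0  0  0  0  0  0  0  0]
 [21 20 20 19 25 29  4  0  0  0  0  0  0  0  0  0  0]
 [23 21 21 19 13 23  0  0  0  0  0  0  0  0  0  0  0]
 [18 14 21 23 19 24  0  0  0  0  0  0  0  0  0  0  0]
 [ 0  0  0  8 15 14  0  0  0  0  0  0  0  0  0  0  0]
 [ 0  0  0  0  9  7  0  0  0  0  0  0  0  0  0  0  0]
 [ 0  0  0  0  6  6  0  0  0  0  0  0  0  0  0  0  0]
 [ 0  0  0  0  0  0  0  0  0  0  0  0  0  0  0  0  0]
 [ 0  0  0  0  0  0  0  0  0  0  0  0  0  0  0  0  0]
 [ 0  0  0  0  0  0  0  0  0  0  0  0  0  0  0  0  0]]
[np.float64(235.69288389513108), np.float64(173.34456928838952)] [653.5  93.1  55. ]
```

Run:
```python
from fit import *
G=cv2.imread("pics/top1.png").max(2).astype(float)
pts=[]
for r in range(207,227):
    s=G[r,240:256];w=np.clip(125-s,0,None);pts.append([(w*np.arange(240,256)).sum()/w.sum(),r])
P=pix2z("top",pts,20);v=np.polyfit(P[:,0],P[:,1],1);print(v,np.polyval(v,[455,410,500]))
col=[G[r,int(round(np.interp(r,[p[1] for p in pts],[p[0] for p in pts])))] for r in range(198,234)];print(col)
print(pix2z("top",[[245.5,205],[249,229.3]],20),proj("top",[[455,-66,20]]))
from scipy.spatial.transform import Rotation as R
o=get_obs();print(R.from_rotvec(o["orientation"]).as_matrix().round(3),ctrl.grip_point_offset)
```

```text
[   0.15649656 -135.83757026] [-64.63163631 -71.67398143 -57.5892912 ]
[np.float64(190.0), np.float64(183.0), np.float64(168.0), np.float64(163.0), np.float64(168.0), np.float64(165.0), np.float64(154.0), np.float64(127.0), np.float64(97.0), np.float64(86.0), np.float64(82.0), np.float64(80.0), np.float64(82.0), np.float64(83.0), np.float64(84.0), np.float64(89.0), np.float64(86.0), np.float64(84.0), np.float64(82.0), np.float64(80.0), np.float64(84.0), np.float64(84.0), np.float64(82.0), np.float64(82.0), np.float64(82.0), np.float64(84.0), np.float64(85.0), np.float64(87.0), np.float64(79.0), np.float64(74.0), np.float64(77.0), np.float64(91.0), np.float64(128.0), np.float64(165.0), np.float64(185.0), np.float64(193.0)]
[[505.35720693 -58.26581403  20.        ]
 [412.02400527 -69.77670142  20.        ]] [[247.77910202 218.05877172]]
[[-0.966  0.259 -0.   ]
 [ 0.259  0.966 -0.   ]
 [ 0.    -0.    -1.   ]] 18.700000000000003
```

Call:
{"api": "move_arm", "payload": {"rows": [[-3.85,-4.73,0,0,100],[-3.85,-4.73,0,0,100],[-3.85,-4.73,0,0,100],[-3.85,-4.73,0,0,100],[-3.85,-4.73,0,0,100],[-3.85,-4.73,0,0,100],[-3.85,-4.73,0,0,100],[-3.85,-4.73,0,0,100],[-3.85,-4.73,0,0,100],[-3.85,-4.73,0,0,100]]}}

```text
t: 2.85
ee_pos: [412.0, 45.2, 223.1]
orientation: [0.41, 3.113, 0.001]
ft_force: [1.1, 0.3, -0.3]
width: 87.9
grasp_force: 0.0
```

Call:
{"api": "move_arm", "payload": {"rows": [[-3.85,-4.73,0,0,100],[-3.85,-4.73,0,0,100],[0,0,0,10,100],[0,0,0,10,100],[0,0,0,10,100],[0,0,0,10,100],[0,0,0,10,100],[0,0,0,10,100],[0,0,0,10,100],[0,0,0,10,100]]}}

```text
t: 4.1
ee_pos: [461.1, -64.2, 222.8]
orientation: [2.322, 2.116, 0.0]
ft_force: [-0.2, 0.1, 0.3]
width: 87.4
grasp_force: 0.0
```

Call:
{"api": "move_arm", "payload": {"rows": [[0,0,0,10,100],[0,0,0,10,100],[0,0,0,10,100],[0,0,0,10,100],[0,0,0,10,100],[0,0,0,10,100],[0,0,0,10,100],[0,0,0,5,100],[0,0,5,0,100],[0,0,5,0,100]]}}

```text
t: 5.35
ee_pos: [462.0, -64.3, 122.4]
orientation: [3.129, 0.274, 0.005]
ft_force: [1.3, 0.8, -0.5]
width: 87.9
grasp_force: 0.0
```

Call:
{"api": "move_arm", "payload": {"rows": [[0,0,5,0,100],[0,0,5,0,100],[0,0,1.5,0,100],[0,0,0.4,0,100],[0,0,0,0,40],[0,0,0,0,20],[0,0,0,0,0],[0,0,0,0,0],[0,0,0,0,0],[0,0,0,0,0]]}}

```text
t: 6.6
ee_pos: [461.1, -64.1, 3.7]
orientation: [3.13, 0.274, 0.0]
ft_force: [0.2, 0.0, 0.8]
width: 31.4
grasp_force: 0.0
```

Call:
{"api": "move_arm", "payload": {"rows": [[0,0,0,0,0],[0,0,0,0,0],[0,0,0,0,0],[0,0,0,0,0],[0,0,0,0,0],[0,0,0,0,0]]}}

```text
t: 7.35
ee_pos: [461.0, -64.1, 3.6]
orientation: [-3.13, -0.274, 0.0]
ft_force: [-0.2, -0.2, -1.6]
width: 13.9
grasp_force: 29.9
```

Call:
{"api": "move_arm", "payload": {"rows": [[0,0,-1,0,0],[0,0,-2,0,0],[0,0,-3,0,0],[0,0,-2,0,0],[0,0,0,10,0],[0,0,0,0,0]]}}

```text
t: 8.1
ee_pos: [461.2, -64.2, 84.5]
orientation: [3.141, 0.002, 0.002]
ft_force: [-0.2, -0.4, -2.3]
width: 13.9
grasp_force: 29.9
```

Run:
```python
from fit import *
I={n:optics.get_image(n) for n in("top","side")};o=get_obs();print(o["ee_pos"],o["orientation"],o["ft_force"],o["width"])
e=o["ee_pos"];fx=e[0]+126
out=[]
for n in I:
    cv2.imwrite(f"pics/{n}2.png",I[n])
    q=proj(n,[e[0]+95,e[1],e[2]])[0];x,y=int(q[0])-26,int(q[1])-30
    s=8 if n=="side" else 8
    im=cv2.resize(I[n][y:y+48,x:x+48],None,fx=s,fy=s,interpolation=cv2.INTER_CUBIC)
    # predicted outlines: tines + handle
    u=e[2]-3.6
    for yy in(-17,-11,11,17):
        l=(proj(n,[[e[0]-4+88,e[1]-yy,u+4],[e[0]-4+149,e[1]-yy,u+4]])-[x,y]+.5)*s
        cv2.line(im,tuple(map(int,l[0])),tuple(map(int,l[1])),(0,0,255) if abs(yy)==17 else (0,255,0),1)
    out.append(im)
cv2.imwrite("pics/l3.png",np.hstack(out))
```

```text
[460.92282236 -64.11535988  83.86208572] [ 3.14158427e+00  5.38579498e-03 -6.91735865e-05] [-0.0634116   0.22362283 -0.88958959] 13.753937137680854
```

View pics/l3.png

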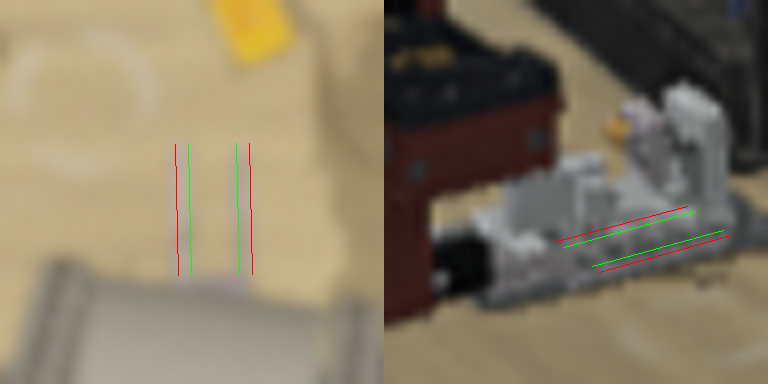

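Call:
{"api": "move_arm", "payload": {"rows": [[-1.14,3,0,0,0],[-1.14,5,0,0,0],[-1.14,5,0,0,0],[-1.14,5,0,0,0],[-1.14,4,0,0,0],[0,2.65,0,0.3,0],[0,0,0,0,0],[0,0,0,0,0]]}}

```text
t: 9.2
ee_pos: [403.6, -309.7, 83.3]
orientation: [-3.14, 0.006, 0.002]
ft_force: [0.4, -0.4, -1.2]
width: 13.5
grasp_force: 29.9
```

Run:
```python
from fit import *
I={n:optics.get_image(n) for n in("top","side")};o=get_obs();print(o["ee_pos"],o["orientation"],o["ft_force"],o["moment"])
e=o["ee_pos"];out=[]
for n in I:
    cv2.imwrite(f"pics/{n}3.png",I[n])
    q=proj(n,[e[0]+115,e[1],e[2]])[0];x,y=int(q[0])-24,int(q[1])-24;s=8
    im=cv2.resize(I[n][y:y+48,x:x+48],None,fx=s,fy=s,interpolation=cv2.INTER_CUBIC)
    u=e[2]-3.6
    P=[[e[0]-4+149,e[1]-14,u+2],[e[0]-4+149,e[1]+14,u+2],[e[0]-4+106,e[1]-14,u+12],[e[0]-4+106,e[1]+14,u+12],[e[0]+46,e[1]+7,u+26],[e[0]+46,e[1]-7,u+26]]
    for p in (proj(n,P)-[x,y]+.5)*s: cv2.circle(im,tuple(map(int,p)),2,(0,0,255),-1)
    out.append(im)
cv2.imwrite("pics/l4.png",np.hstack(out))
```

```text
[ 403.81353238 -309.35124379   83.41526723] [-3.14070546e+00  5.34283387e-03  1.50952247e-03] [ 1.11668456  0.41323993 -1.08270437] [-0.03659613  0.14217509 -0.02987096]
```

View pics/l4.png

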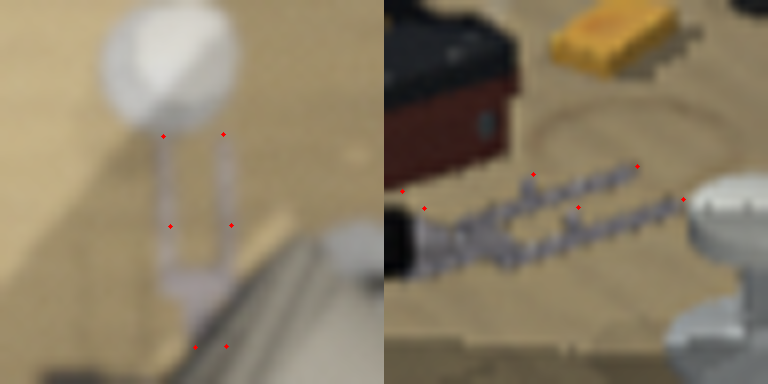

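Side view: the tine tips are at the predicted dots (637,168) and (683,203), and the fork pins are within about 0.6 px. The lifter is held level as expected, and the blank is straight ahead. Next: lower and slide in.

Call:
{"api": "move_arm", "payload": {"rows": [[0,0.08,1.5,0,0],[0,0,1.5,0,0],[0,0,0.8,0,0],[0,0,0,0,0],[0.8,0,0,0,0],[0.8,0,0,0,0],[0.8,0,0,0,0],[0,0,0,0,0],[0,0,0,0,0]]}}

```text
t: 10.42
ee_pos: [428.0, -311.4, 45.7]
orientation: [-3.141, 0.008, 0.0]
ft_force: [-0.8, -0.1, -1.1]
width: 14.1
grasp_force: 29.9
```

Call:
{"api": "move_arm", "payload": {"rows": [[0.8,0,0,0,0],[0.8,0,0,0,0],[0.8,0,0,0,0],[0.6,0,0,0,0],[0.4,0,0,0,0],[0,0,0,0,0],[0,0,0,0,0]]}}

```text
t: 11.3
ee_pos: [461.8, -311.6, 45.6]
orientation: [-3.141, 0.008, 0.001]
ft_force: [-0.1, -0.1, -1.0]
width: 13.5
grasp_force: 29.9
```

Run:
```python
from fit import *
I={n:optics.get_image(n) for n in("top","side")};o=get_obs();print(o["ee_pos"],o["orientation"],o["ft_force"],o["moment"])
e=o["ee_pos"];out=[]
for n in I:
    cv2.imwrite(f"pics/{n}4.png",I[n])
    q=proj(n,[e[0]+125,e[1],e[2]])[0];x,y=int(q[0])-24,int(q[1])-24;s=8
    im=cv2.resize(I[n][y:y+48,x:x+48],None,fx=s,fy=s,interpolation=cv2.INTER_CUBIC);out.append(im)
    for d in spotter.regions_of(n,"blank")[:1]:
        print(n,d["conf"],fit(cyl(25,50,62),{n:d["region"].astype(float)},[590,-310,0]))
cv2.imwrite("pics/l5.png",np.hstack(out))
```

```text
[ 461.79516643 -311.68899952   45.64795348] [-3.14140357e+00  8.45973490e-03  4.53693617e-04] [ 0.74311853  0.04206934 -0.85631558] [-0.0320465   0.20856372  0.01324771]
top 0.59 (array([ 5.89787e+02, -3.09761e+02,  2.20000e-01]), np.float64(0.258))
side 0.5 (array([ 5.89990e+02, -3.12094e+02,  3.00000e-02]), np.float64(0.152))
```

View pics/l5.png

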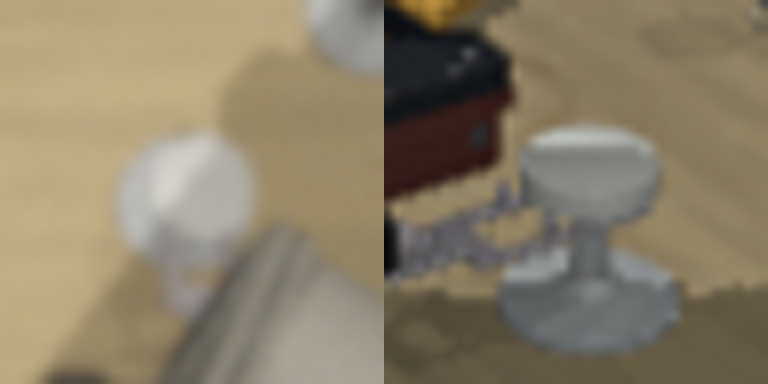

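The picture shows the tines under the blank, pins (505,195) and (548,235) just behind its rear edge, and the post between the tines. Centre by about 1 mm and lift gently.

Call:
{"api": "move_arm", "payload": {"rows": [[0,-0.12,0,0,0],[0,0,-0.2,0,0],[0,0,-0.2,0,0],[0,0,-0.2,0,0],[0,0,-0.3,0,0],[0,0,-0.5,0,0],[0,0,-0.8,0,0],[0,0,-0.8,0,0],[0,0,-0.4,0,0],[0,0,0,0,0]]}}

```text
t: 12.75
ee_pos: [462.3, -310.7, 80.2]
orientation: [3.141, -0.008, 0.001]
ft_force: [0.3, -0.8, -1.9]
width: 14.0
grasp_force: 29.9
```

Run:
```python
from fit import *
o=get_obs();print(o["ee_pos"],o["orientation"],o["ft_force"],o["moment"])
e=o["ee_pos"];out=[]
im=optics.get_image("side");n="side";cv2.imwrite("pics/side5.png",im)
for d in spotter.regions_of(n,"blank")[:1]:
    zb=e[2]+.4;print(d["conf"],fit(cyl(25,zb,zb+12),{n:d["region"].astype(float)},[590,-310,0]))
q=proj(n,[e[0]+105,e[1],e[2]])[0];x,y=int(q[0])-32,int(q[1])-32
cv2.imwrite("pics/l6.png",cv2.resize(im[y:y+64,x:x+64],None,fx=9,fy=9,interpolation=cv2.INTER_CUBIC))
```

```text
[ 462.32071269 -310.71522737   80.17844844] [ 3.14106145e+00 -8.19208654e-03  1.12252160e-03] [ 0.28705678 -0.76623396 -1.93915924] [-0.0211294   0.29379481 -0.00837903]
0.65 (array([ 5.92141e+02, -3.07541e+02,  9.70000e-02]), np.float64(0.409))
```

View pics/l6.png

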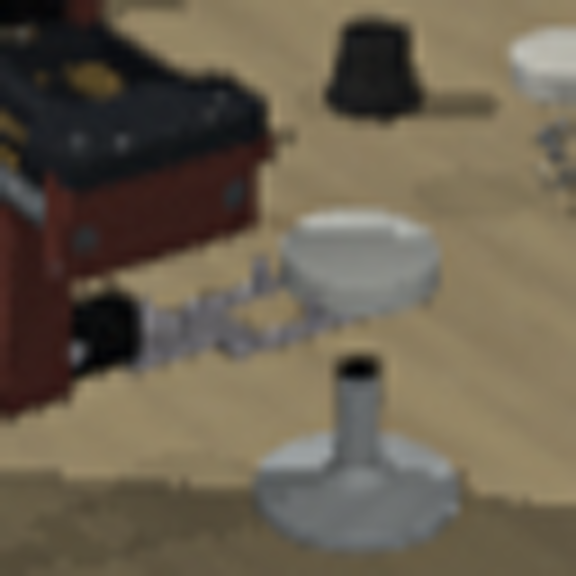

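The side view shows the blank resting on the tines, clear of the post (360,365). Carry it to the holder, ramping speed gently.

Call:
{"api": "move_arm", "payload": {"rows": [[0,-1,0,0,0],[-0.2,-2,0,0,0],[-0.3,-3,0,0,0],[-0.3,-4,0,0,0],[-0.3,-4.5,0,0,0],[-0.3,-4.5,0,0,0],[-0.3,-4.5,0,0,0],[-0.3,-4.5,0,0,0],[-0.3,-4.5,0,0,0],[-0.3,-4,0,0,0]]}}

```text
t: 14.1
ee_pos: [436.6, 56.9, 79.7]
orientation: [-3.141, 0.007, 0.001]
ft_force: [0.8, -0.9, -3.1]
width: 13.6
grasp_force: 29.9
```

Call:
{"api": "move_arm", "payload": {"rows": [[-0.2,-3,0,0,0],[-0.1,-2,0,0,0],[0,-1,0,0,0],[0,-0.2,0,1,0],[0,0,0,1.7,0],[0,0,0,1,0],[0,0,0,0,0],[0,0,0,0,0]]}}

```text
t: 15.1
ee_pos: [435.4, 116.3, 79.7]
orientation: [3.14, -0.11, -0.0]
ft_force: [0.4, -0.7, -2.6]
width: 13.8
grasp_force: 29.9
```

Run:
```python
from fit import *
I={n:optics.get_image(n) for n in("top","side")};o=get_obs();print(o["ee_pos"],o["orientation"],o["ft_force"],o["moment"])
e=o["ee_pos"];h=2*np.arctan2(o["orientation"][1],o["orientation"][0]);h=(h+np.pi)%(2*np.pi)-np.pi;print("heading",h,"fork",e[:2]+126*np.array([np.cos(h),np.sin(h)]))
out=[];hol=np.array([625.2,103]);f=np.array([np.cos(-.07),np.sin(-.07)]);l=np.array([-f[1],f[0]])
for n in I:
    cv2.imwrite(f"pics/{n}6.png",I[n])
    q=proj(n,[610,107,30])[0];x,y=int(q[0])-24,int(q[1])-28;s=8
    im=cv2.resize(I[n][y:y+48,x:x+48],None,fx=s,fy=s,interpolation=cv2.INTER_CUBIC)
    P=[[*(hol+a*f+b*l),10] for a in(-53,97) for b in(-38,38)]+[[*(hol+(8+a)*f+b*l),z] for a,b,z in((0,24,45),(0,-24,45),(-27.5,5,50),(-27.5,-5,50),(15,0,45))]
    for p in (proj(n,P)-[x,y]+.5)*s: cv2.circle(im,tuple(map(int,p)),2,(0,0,255),-1)
    out.append(im)
cv2.imwrite("pics/l7.png",np.hstack(out))
```

```text
[435.3082866  116.41921578  79.64360851] [ 3.13962681e+00 -1.10010175e-01 -1.10839636e-04] [ 0.72012986 -0.55341369 -2.12890006] [ 0.0167288   0.31046731 -0.06462286]
heading -0.07004984575278383 fork [560.99927319 107.60015185]
```

View pics/l7.png

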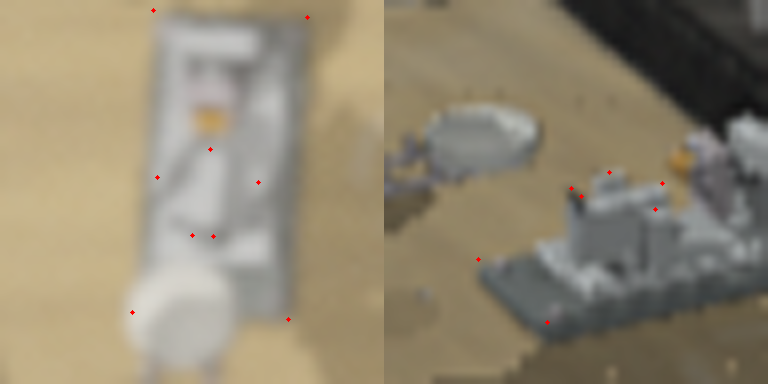

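Side view: the predicted lip pins (571,188) and posts (609,172) and (655,209) fall on the real ones with the carriage about +8 mm. In the top view the fork is on the holder axis, with the blank at (180,312). Next: lower to loading height and go in, feeling the force.

Call:
{"api": "move_arm", "payload": {"rows": [[0,0,0.8,0,0],[0,0,1,0,0],[0,0,0.7,0,0],[0,0,0.27,0,0],[0,0,0,0,0],[0,0,0,0,0]]}}

```text
t: 15.95
ee_pos: [435.5, 116.6, 52.1]
orientation: [-3.14, 0.11, -0.0]
ft_force: [-0.5, -0.6, -1.6]
width: 13.9
grasp_force: 29.9
```

Call:
{"api": "move_arm", "payload": {"rows": [[0.6,0,0,0,0],[0.9,0,0,0,0],[0.9,0,0,0,0],[0.9,0,0,0,0],[0.9,0,0,0,0],[0.6,0,0,0,0],[0.3,0,0,0,0],[0,0,0,0,0],[0,0,0,0,0]]}}

```text
t: 17.08
ee_pos: [485.8, 113.0, 51.9]
orientation: [3.14, -0.11, -0.001]
ft_force: [0.0, 0.4, -2.0]
width: 13.5
grasp_force: 29.9
```

```bash
cat > st.py <<'E'
from h import *
def st():
    o=get_obs();e=o["ee_pos"];v=o["orientation"];h=2*np.arctan2(v[1],v[0]);h=(h+np.pi)%(2*np.pi)-np.pi
    Rm=R.from_rotvec(v).as_matrix()
    F=e[:2]+126*np.array([np.cos(h),np.sin(h)])-[625.2,103];f=np.array([np.cos(-.07),np.sin(-.07)])
    print("t",round(o["t"],2),"fork along/lat/z",round(F@f,2),round(F@[-f[1],f[0]],2),round(e[2],2),"head",round(h,4),"pitch",round(Rm[2,0],4),"Ff",round(o["ft_force"][:2]@f,2),"Fl",round(o["ft_force"][:2]@[-f[1],f[0]],2),"Fz",round(o["ft_force"][2],2),"M",o["moment"].round(3))
if __name__=="__main__":st()
E
python3 st.py
```

```text
t 17.07 fork along/lat/z -13.75 0.27 51.9 head -0.0697 pitch -0.0005 Ff -0.0 Fl 0.38 Fz -1.96 M [-0.003  0.238 -0.014]
```

Call:
{"api": "move_arm", "payload": {"rows": [[0.5,0,0,0,0],[0.5,0,0,0,0],[0.4,0,0,0,0],[0,0,0,0,0],[0,0,0,0,0]]}}

```text
t: 17.7
ee_pos: [500.0, 112.0, 51.9]
orientation: [3.14, -0.11, -0.001]
ft_force: [-0.2, -0.3, -2.9]
width: 13.7
grasp_force: 29.9
```

```bash
python3 st.py
```

```text
t 17.7 fork along/lat/z 0.45 0.25 51.91 head -0.0699 pitch -0.0004 Ff -0.17 Fl -0.31 Fz -2.89 M [-0.007  0.275 -0.038]
```

Call:
{"api": "move_arm", "payload": {"rows": [[0.3,0,0,0,0],[0,0,0,0,0],[0,0,0,0,0]]}}

```text
t: 18.08
ee_pos: [503.2, 111.9, 52.0]
orientation: [-3.14, 0.11, -0.0]
ft_force: [0.6, -0.1, -1.4]
width: 13.9
grasp_force: 29.9
```

```bash
python3 st.py
```

```text
t 18.07 fork along/lat/z 3.67 0.34 51.99 head -0.0698 pitch 0.0001 Ff 0.6 Fl -0.01 Fz -1.38 M [-0.02   0.261  0.036]
```

Call:
{"api": "move_arm", "payload": {"rows": [[0.3,0,0,0,0],[0,0,0,0,0],[0,0,0,0,0]]}}

```text
t: 18.45
ee_pos: [506.0, 111.6, 51.9]
orientation: [3.14, -0.11, -0.001]
ft_force: [-1.3, 0.3, -2.5]
width: 13.8
grasp_force: 29.9
```

```bash
python3 st.py
```

```text
t 18.45 fork along/lat/z 6.46 0.26 51.91 head -0.0699 pitch -0.0004 Ff -1.35 Fl 0.17 Fz -2.45 M [-0.026  0.42  -0.04 ]
```

Call:
{"api": "move_arm", "payload": {"rows": [[0.2,0,0,0,0],[0,0,0,0,0],[0,0,0,0,0]]}}

```text
t: 18.82
ee_pos: [508.0, 111.5, 51.9]
orientation: [3.14, -0.11, -0.0]
ft_force: [-1.4, -1.2, -2.4]
width: 13.9
grasp_force: 29.9
```

```bash
python3 st.py
```

```text
t 18.82 fork along/lat/z 8.53 0.29 51.93 head -0.0698 pitch -0.0002 Ff -1.27 Fl -1.26 Fz -2.4 M [-0.005  0.57  -0.024]
```

Call:
{"api": "move_arm", "payload": {"rows": [[0.2,0,0,0,0],[0,0,0,0,0],[0,0,0,0,0]]}}

```text
t: 19.2
ee_pos: [510.0, 111.3, 51.9]
orientation: [3.14, -0.11, -0.0]
ft_force: [-1.8, -1.3, -1.3]
width: 13.9
grasp_force: 29.9
```

```bash
python3 st.py
python3 - <<'E'
from h import *
I={n:optics.get_image(n) for n in("top","side")}
out=[]
for n in I:
    cv2.imwrite(f"pics/{n}7.png",I[n])
    q=proj(n,[630,103,45])[0];x,y=int(q[0])-18,int(q[1])-18
    out.append(cv2.resize(I[n][y:y+36,x:x+36],None,fx=11,fy=11,interpolation=cv2.INTER_CUBIC))
cv2.imwrite("pics/l8.png",np.hstack(out))
E
```

```text
t 19.2 fork along/lat/z 10.55 0.28 51.94 head -0.0698 pitch -0.0002 Ff -1.68 Fl -1.42 Fz -1.3 M [-0.018  0.628 -0.034]
```

View pics/l8.png

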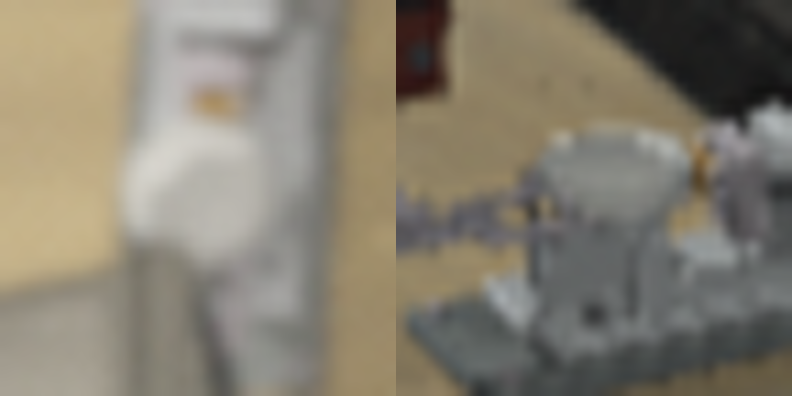

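Both views show the blank against the brass roller (top (210,100), side (700,160)). Contact force began at a fork position of about 6.3 mm, so I'll press on to about 14.3 mm (jaw about 8 mm).

Call:
{"api": "move_arm", "payload": {"rows": [[0.2,0,0,0,0],[0,0,0,0,0],[0,0,0,0,0]]}}

```text
t: 19.68
ee_pos: [512.0, 111.2, 51.9]
orientation: [3.14, -0.11, -0.0]
ft_force: [-3.1, -0.7, -1.7]
width: 14.4
grasp_force: 29.9
```

```bash
python3 st.py
```

```text
t 19.68 fork along/lat/z 12.55 0.31 51.93 head -0.0699 pitch -0.0002 Ff -3.08 Fl -0.93 Fz -1.74 M [ 0.013  0.748 -0.032]
```

Call:
{"api": "move_arm", "payload": {"rows": [[0.17,0,0,0,0],[0,0,0,0,0],[0,0,0,0,0]]}}

```text
t: 20.05
ee_pos: [513.8, 111.1, 51.9]
orientation: [3.14, -0.11, -0.0]
ft_force: [-2.4, -0.3, -2.1]
width: 13.9
grasp_force: 29.9
```

Run:
```python
from st import *
for k in range(6):
    st(); optics.get_image("top")
cv2.imwrite("pics/top8.png",optics.get_image("top"))
```

```text
t 20.05 fork along/lat/z 14.3 0.32 51.94 head -0.0698 pitch -0.0001 Ff -2.34 Fl -0.43 Fz -2.09 M [-0.01   0.748 -0.078]
t 20.1 fork along/lat/z 14.26 0.3 51.95 head -0.0698 pitch -0.0001 Ff -3.57 Fl 0.03 Fz -2.29 M [-0.026  0.822 -0.021]
t 20.15 fork along/lat/z 14.27 0.32 51.95 head -0.0698 pitch -0.0001 Ff -2.69 Fl -0.86 Fz -2.84 M [-0.014  0.807 -0.004]
t 20.2 fork along/lat/z 14.26 0.32 51.96 head -0.0698 pitch -0.0001 Ff -3.37 Fl -0.96 Fz -1.44 M [ 0.028  0.792 -0.029]
t 20.25 fork along/lat/z 14.24 0.31 51.94 head -0.0698 pitch -0.0002 Ff -3.56 Fl -0.65 Fz -1.85 M [-0.027  0.78  -0.046]
t 20.3 fork along/lat/z 14.24 0.33 51.96 head -0.0698 pitch -0.0002 Ff -3.3 Fl -0.86 Fz -2.79 M [-0.065  0.828 -0.053]
```

Call:
{"api": "move_arm", "payload": {"rows": [[0,0,0.1,0,0],[0,0,0.1,0,0],[0,0,0.1,0,0],[0,0,0.1,0,0],[0,0,0.1,0,0],[0,0,0,0,0]]}}

```text
t: 21.15
ee_pos: [513.8, 111.1, 46.9]
orientation: [3.14, -0.11, -0.0]
ft_force: [-2.1, 0.3, -1.4]
width: 13.6
grasp_force: 29.9
```

Run:
```python
from st import *
for k in range(4):
    st(); optics.get_image("top")
```

```text
t 21.15 fork along/lat/z 14.3 0.31 46.88 head -0.0698 pitch -0.0001 Ff -2.15 Fl 0.14 Fz -1.42 M [ 0.002  0.773 -0.004]
t 21.2 fork along/lat/z 14.27 0.31 46.9 head -0.0699 pitch -0.0002 Ff -3.75 Fl -0.02 Fz -2.39 M [ 0.039  0.813 -0.078]
t 21.25 fork along/lat/z 14.31 0.32 46.96 head -0.0698 pitch -0.0001 Ff -2.85 Fl 0.37 Fz -2.59 M [-0.043  0.789 -0.044]
t 21.3 fork along/lat/z 14.29 0.3 46.95 head -0.0698 pitch -0.0001 Ff -3.1 Fl 0.05 Fz -2.55 M [-0.03   0.793 -0.056]
```

Call:
{"api": "move_arm", "payload": {"rows": [[0,0,0.1,0,0],[0,0,0.1,0,0],[0,0,0.1,0,0],[0,0,0,0,0]]}}

```text
t: 21.85
ee_pos: [514.0, 111.1, 44.1]
orientation: [-3.14, 0.11, -0.0]
ft_force: [-3.7, -0.6, -0.6]
width: 13.9
grasp_force: 29.9
```

Run:
```python
from st import *
for k in range(4):
    st(); optics.get_image("top")
```

```text
t 21.85 fork along/lat/z 14.46 0.34 44.05 head -0.0698 pitch 0.0003 Ff -3.68 Fl -0.83 Fz -0.56 M [-0.054  0.618 -0.019]
t 21.9 fork along/lat/z 14.46 0.34 44.07 head -0.0698 pitch 0.0003 Ff -3.19 Fl -0.42 Fz 0.29 M [-0.016  0.655 -0.096]
t 21.95 fork along/lat/z 14.46 0.35 44.08 head -0.0698 pitch 0.0003 Ff -4.19 Fl 0.16 Fz 0.57 M [-0.056  0.692 -0.119]
t 22.0 fork along/lat/z 14.48 0.37 44.09 head -0.0698 pitch 0.0003 Ff -3.76 Fl -1.02 Fz -0.68 M [-0.082  0.678 -0.098]
```

Call:
{"api": "move_arm", "payload": {"rows": [[0,0,0.1,0,0],[0,0,0.1,0,0],[0,0,0,0,0]]}}

```text
t: 22.42
ee_pos: [513.9, 111.1, 41.9]
orientation: [3.14, -0.11, 0.0]
ft_force: [-2.9, -1.8, -0.8]
width: 14.0
grasp_force: 29.9
```

Run:
```python
from st import *
for k in range(4):
    st(); optics.get_image("top")
```

```text
t 22.43 fork along/lat/z 14.45 0.31 41.89 head -0.0698 pitch 0.0001 Ff -2.8 Fl -1.99 Fz -0.79 M [-0.208  0.543 -0.1  ]
t 22.48 fork along/lat/z 14.46 0.32 41.89 head -0.0698 pitch 0.0002 Ff -2.86 Fl -0.87 Fz -0.27 M [-0.128  0.516 -0.069]
t 22.52 fork along/lat/z 14.45 0.33 41.92 head -0.0698 pitch 0.0001 Ff -2.37 Fl -0.95 Fz -0.03 M [-0.124  0.562 -0.096]
t 22.57 fork along/lat/z 14.46 0.35 41.92 head -0.0697 pitch 0.0002 Ff -1.68 Fl -0.51 Fz -0.5 M [-0.149  0.557 -0.114]
```

Call:
{"api": "move_arm", "payload": {"rows": [[-0.1,0,0,0,0],[-0.2,0,0,0,0],[-0.2,0,0,0,0],[-0.2,0,0,0,0],[-0.2,0,0,0,0],[-0.2,0,0,0,0],[0,0,0,0,0]]}}

```text
t: 23.5
ee_pos: [502.8, 111.9, 42.0]
orientation: [-3.14, 0.11, -0.0]
ft_force: [-0.2, -0.1, -1.3]
width: 13.7
grasp_force: 30.0
```

Run:
```python
from st import *
for k in range(4):
    st(); optics.get_image("top")
```

```text
t 23.5 fork along/lat/z 3.27 0.35 42.01 head -0.0698 pitch 0.0001 Ff -0.23 Fl -0.14 Fz -1.27 M [ 0.033  0.167 -0.009]
t 23.55 fork along/lat/z 3.39 0.34 42.04 head -0.0698 pitch 0.0002 Ff 1.38 Fl 0.15 Fz -1.11 M [0.011 0.197 0.055]
t 23.6 fork along/lat/z 3.48 0.38 42.03 head -0.0698 pitch 0.0003 Ff 0.62 Fl -0.34 Fz -1.94 M [ 0.038  0.155 -0.002]
t 23.65 fork along/lat/z 3.45 0.37 42.01 head -0.0698 pitch 0.0002 Ff 0.54 Fl 0.68 Fz -1.67 M [-0.049  0.149 -0.027]
```

Call:
{"api": "move_arm", "payload": {"rows": [[-0.5,0,0,0,0],[-0.8,0,0,0,0],[-1.2,0,0,0,0],[-1.5,0,0,0,0],[-1.5,0,0,0,0],[-1.5,0,0,0,0],[-1,0,0,0,0],[0,0,-1.5,0,0],[0,0,-1.5,0,0],[0,0,0,0,0]]}}

```text
t: 24.95
ee_pos: [424.9, 117.8, 73.7]
orientation: [-3.139, 0.11, -0.006]
ft_force: [0.1, 0.8, -1.8]
width: 13.9
grasp_force: 30.0
```

Run:
```python
from h import *
I={n:optics.get_image(n) for n in("top","side")};o=get_obs();print(o["ee_pos"],o["ft_force"])
out=[]
for n in I:
    cv2.imwrite(f"pics/{n}9.png",I[n])
    q=proj(n,[630,103,45])[0];x,y=int(q[0])-18,int(q[1])-18
    out.append(cv2.resize(I[n][y:y+36,x:x+36],None,fx=11,fy=11,interpolation=cv2.INTER_CUBIC))
cv2.imwrite("pics/l9.png",np.hstack(out))
```

```text
[423.78280196 117.54341415  72.55083288] [-0.3098728   0.29354301 -2.43973883]
```

View pics/l9.png

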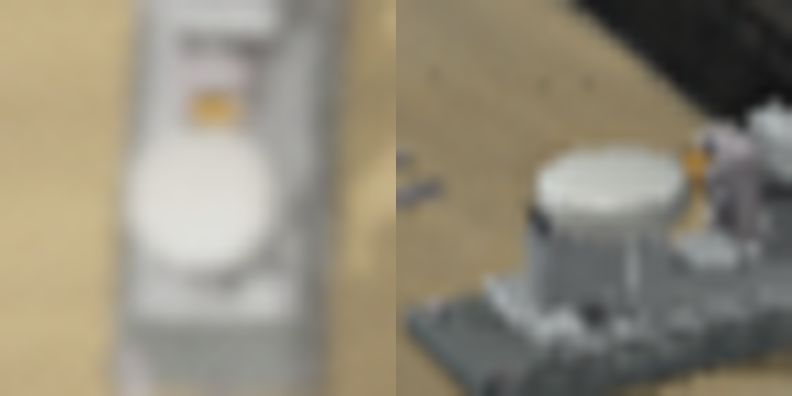

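The blank sits flat on the seat, between the lip pins (side (540,215)) and the roller (695,160), and the fork is clear. Lay the lifter down on the free worktop near where it started.

Call:
{"api": "move_arm", "payload": {"rows": [[0,2,0,0,0],[0,4,0,0,0],[0,5,0,0,0],[0,4,0,0,0],[1,2,0,0,0],[2,0.8,0,0,0],[0,0,2,0,0],[0,0,2.5,0,0],[0,0,1,0,0],[0,0,0,0,0]]}}

```text
t: 26.3
ee_pos: [440.0, -62.1, 16.4]
orientation: [-3.139, 0.11, 0.003]
ft_force: [-1.2, 1.1, -0.8]
width: 14.3
grasp_force: 30.0
```

```bash
python3 st.py; python3 -c "
from h import *
print(get_obs()['ee_pos'],pix2z('top',[[250.7,160]],6))"
```

```text
t 26.3 fork along/lat/z -47.19 -177.63 16.39 head -0.0698 pitch -0.0018 Ff -1.29 Fl 1.02 Fz -0.83 M [-0.002  0.172  0.039]
[440.00363525 -62.1148866   16.38520301] [[683.91976995 -81.89772061   6.        ]]
```

Call:
{"api": "move_arm", "payload": {"rows": [[0,0,0.6,0,0],[0,0,0.3,0,0],[0,0,0.2,0,0],[0,0,0.1,0,0],[0,0,0,0,0],[0,0,0,0,0]]}}

```text
t: 27.05
ee_pos: [440.6, -62.2, 5.1]
orientation: [3.14, -0.11, 0.0]
ft_force: [0.1, -0.7, -0.9]
width: 13.9
grasp_force: 30.0
```

Call:
{"api": "move_arm", "payload": {"rows": [[0,0,0.1,0,0],[0,0,0.05,0,0],[0,0,0,0,0],[0,0,0,0,0]]}}

```text
t: 27.55
ee_pos: [440.6, -62.2, 3.6]
orientation: [3.14, -0.11, 0.0]
ft_force: [-0.7, 0.6, 3.9]
width: 13.9
grasp_force: 30.0
```

```bash
python3 st.py
```

```text
t 27.55 fork along/lat/z -46.6 -177.7 3.6 head -0.0698 pitch 0.0001 Ff -0.76 Fl 0.56 Fz 3.88 M [0.002 0.356 0.   ]
```

Touching the table, so I'll release. Opening takes about 1.3 s, then I retreat straight up.

Call:
{"api": "move_arm", "payload": {"rows": [[0,0,0,0,30],[0,0,0,0,50],[0,0,0,0,60],[0,0,0,0,60],[0,0,0,0,60],[0,0,0,0,60],[0,0,0,0,60],[0,0,0,0,60],[0,0,0,0,60]]}}

```text
t: 28.68
ee_pos: [440.5, -62.2, 3.5]
orientation: [3.14, -0.11, -0.0]
ft_force: [-0.5, -0.1, -0.5]
width: 52.5
grasp_force: 0.0
```

Call:
{"api": "move_arm", "payload": {"rows": [[0,0,-1,0,60],[0,0,-3,0,60],[0,0,-5,0,60],[0,0,-5,0,60],[0,0,-4,0,60],[-3,0,0,0,60],[-3,0,0,0,60],[0,0,0,0,60]]}}

```text
t: 29.68
ee_pos: [378.9, -57.8, 183.9]
orientation: [-3.14, 0.11, 0.001]
ft_force: [0.1, -0.0, 0.0]
width: 52.5
grasp_force: 0.0
```

Run:
```python
from fit import *
I={n:optics.get_image(n) for n in("top","side")};o=get_obs();print(o["t"],o["ee_pos"])
for n in I: cv2.imwrite(f"pics/{n}10.png",I[n])
for n in I:
    for l in("lifter","blank"):
        for d in spotter.find_in(n,l)[:3]:print(n,l,round(d["conf"],2),np.round(d["point"],1),pix2z(n,d["point"],5 if l=="lifter" else 55)[0].round())
x,y=proj("side",[540,0,20])[0].astype(int);cv2.imwrite("pics/l10.png",cv2.resize(I["side"][y-50:y+50,x-60:x+70],None,fx=6,fy=6,interpolation=cv2.INTER_CUBIC))
```

```text
29.775 [381.66266997 -58.17118773 184.16905692]
top lifter 0.56 [248.8 208.5] [493. -70.   5.]
top blank 0.49 [248.4 206.2] [498. -70.  55.]
side lifter 0.61 [207.4 213.4] [470. -37.   5.]
side blank 0.71 [205.8 215.4] [ 420. -130.   55.]
```

View pics/l10.png

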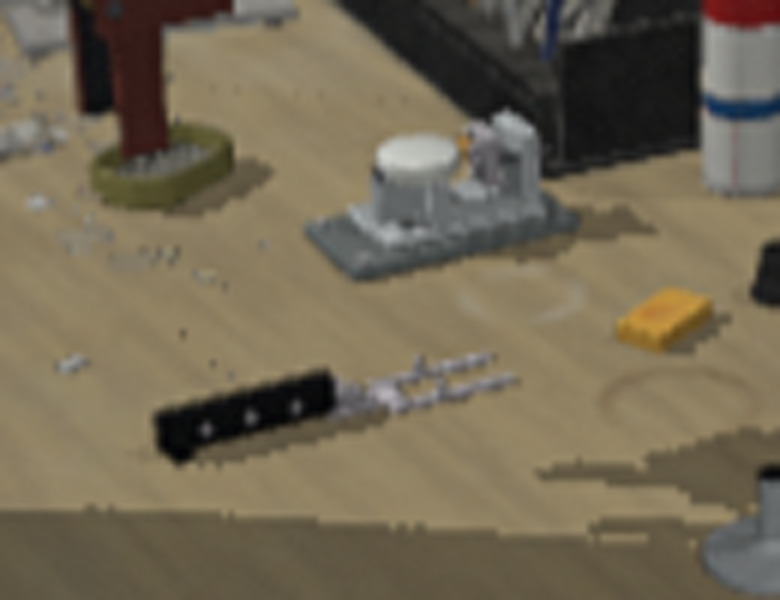

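The blank is seated level in the holder (417,158), the lifter lies flat and clear on the worktop (240,410), and the other things are undisturbed.

```bash
python3 -c "
from h import *
print(close_job())"
```

```text
the job is handed in; nothing more can be done
None
```

The job is handed in at about 30 s: the last pictures show the blank flat on the seat between the lip pins and the jaw roller, and the lifter lying flat on the worktop, clear of everything.

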